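# Prise open the specimen case and pile up its boxes

## Task

Use the flat knife from the cork board to prise up the tight lid of the wooden case at the notch in its front, and swing the lid fully open. Pile every flat card box from the case squarely, edges flush, on the one that already lies on the worktop, and finish with the case empty and shut again and the knife lying back on the cork board. Leave the vials, tubes and pot standing where they are.

Things in the scene. Friction and masses are not known exactly. Their poses are not given: they have to be found in the camera images.
- case_lid (a joint): hinged lid of the wooden case, 132 x 298 x 8 mm plain board, flush with the case all round, hinged along the case's far (+x) top edge; 0 = shut, grows as the free front edge swings up and back, stop at 1.57 rad (upright); a stiff friction hinge: it stays where it is left and takes about 4 N at the front edge to raise, 2 N to lower
- case_notch (a point): centre of the outer mouth of the prising notch, in the middle of the case's front wall right under the lid: 64 mm wide, 10 mm high (from 5 mm below to 5 mm above this point, the lid's underside), through the 6 mm wall. Axes as the case's: x runs from the front wall into the case towards the hinge, y along its length, z up
- case_hinge (a point): middle of the lid's hinge line, which runs along the case's y axis at the far top edge of the case, 46 mm above the worktop; the lid's underside passes through it
- case: wooden case, fixed to the worktop: outside 132 (x) x 298 (y) x 46 mm high without the lid, walls and floor 6 mm, origin under its centre on the worktop; x points away from the front wall towards the hinge. The boxes lie on its floor side by side, 64 mm apart in y (places of box1 to box4 at y = -96, -32, 32, 96 mm), long sides roughly along x, their centres about 10 mm nearer to the front than the case's centre
- knife_grip (a point): prising knife: wooden handle 90 x 18 wide x 16 mm high, then a flat steel blade 20 wide, 2.5 thick, standing 70 mm out of the handle; 90 g. This point is on the handle's centre line 20 mm behind where the blade begins, 8 mm above the underside; x points to the tip, z up. It starts on the cork board
- knife_tip (a point): tip of the knife's blade, middle of its thickness, 90 mm along x from knife_grip
- knife: the same knife as a whole; origin on the underside where handle and blade meet
- cork: cork board, 186 (x) x 205 (y) x 19 mm, fixed; origin under its centre on the worktop
- base_mid (a point): centre of the flat white card box that already lies on the worktop, in front of the cork board, 72 (x) x 38 (y) x 11 (z) mm, 30 g; the pile is to stand on it
- box1_mid (a point): centre of a flat white card box like the one on the worktop, 72 (x) x 38 (y) x 11 (z) mm, 30 g, starts in the case; may be absent
- box2_mid (a point): centre of a flat white card box like the one on the worktop, 72 (x) x 38 (y) x 11 (z) mm, 30 g, starts in the case; may be absent
- box3_mid (a point): centre of a flat white card box like the one on the worktop, 72 (x) x 38 (y) x 11 (z) mm, 30 g, starts in the case; may be absent
- box4_mid (a point): centre of a flat white card box like the one on the worktop, 72 (x) x 38 (y) x 11 (z) mm, 30 g, starts in the case; may be absent
- box1: the box of box1_mid as a whole (origin at the middle of one 38 x 11 mm end face; use box1_mid for grasping)
- box2: the box of box2_mid as a whole (origin at the middle of one 38 x 11 mm end face; use box2_mid for grasping)
- box3: the box of box3_mid as a whole (origin at the middle of one 38 x 11 mm end face; use box3_mid for grasping)
- box4: the box of box4_mid as a whole (origin at the middle of one 38 x 11 mm end face; use box4_mid for grasping)
- base: the box of base_mid as a whole (origin at the middle of one 38 x 11 mm end face; use base_mid for grasping)
- tube: frosted tube standing on the worktop, 53 x 49 x 108 mm, bystander, origin under its centre
- pot: cream pot standing on the worktop, 46 x 45 x 41 mm, bystander, origin under its centre
- vial: vial standing on the worktop, 34 x 34 x 60 mm, bystander, origin under its centre
- gluetube: glue tube standing on the worktop, 32 x 41 x 152 mm, bystander, origin under its centre
- tall_vial: tall vial standing on the worktop, 28 x 28 x 75 mm, bystander, origin under its centre
There are look-alikes about, which are no part of the job. What is shaped like the base but yellow is not meant.

How it is judged:
On the way, in this order (a step that is already met when the one before it is completed fails the run):
1. the lid is lifted more than 0.2 rad by the knife (the knife bears on it) (value of joint case_lid above 0.2 rad and contact force between knife and case_lid above 0.2 N), for 0.1 s.
2. the lid stands open, upright or nearly so (over 1.35 rad) (value of joint case_lid above 1.35 rad), for 0.2 s.
At the end, for the whole second after the job is handed in: The lid is shut (under 0.06 rad); the knife lies flat on the cork board, its grip point within the board; every box of the case lies flat on the pile, its centre within 9 mm of the bottom box's in plan and its sides within 0.12 rad of that box's; the bottom box lies on the worktop; all at rest (value of joint case_lid below 0.06 rad and x of knife_grip in the frame of cork between -0.09 and 0.09 m and y of knife_grip in the frame of cork between -0.1 and 0.1 m and z of knife_grip in the frame of cork below 0.04 m and linear speed of each of knife, box1, box2, box3, box4, base below 0.02 m/s and angle between knife_grip's own z axis and vertical below 0.25 rad and horizontal distance between each of box1_mid, box2_mid, box3_mid, box4_mid and base_mid below 0.009 m and angle between the x axis of each of box1_mid, box2_mid, box3_mid, box4_mid and the x axis of base_mid, either way round below 0.12 rad and angle between the z axis of each of box1_mid, box2_mid, box3_mid, box4_mid and the z axis of base_mid, either way round below 0.12 rad and height (world z) of base_mid below 0.012 m); the robot touches nothing.
It fails at once if a bystander (tube, pot, vial, glue tube, tall vial) is pushed more than 4 cm or knocked over (distance of any of tube, pot, vial, gluetube, tall_vial from where it was at the start of the episode above 0.04 m or angle between any of tube, pot, vial, gluetube, tall_vial's own z axis and vertical above 0.6 rad).
Of box1, box2, box3, box4 only 2 to 4 are there at a start; the rules pass over those that are not, and their reading is None.
At some moment in a run one of knife may be knocked a few centimetres aside while the robot is not near it.
Once in a run the grip may slacken for a moment while it holds something.
It also fails if it takes over 210 s, if anything falls off the work surface, if the arm or the gripper's body presses on something with over 40 N, if the wrist force passes 120 N, or if a joint passes its speed limit or range.

## Robot

A 7-joint arm with a two-finger parallel gripper is mounted at the origin on a cart in front of the work surface, level with it; the furniture and walls round the work are solid. World frame = base frame: x ahead of the robot, y to its left, z up, the work surface at z = 0. Lengths are in m, angles in rad, forces in N, time in s.
With the tool pointing down it reaches from about 0.4 to 0.875 m from the base axis. Payload 6.5 kg.
Tool frame: the origin (TCP) lies at the very end of the fingers, on their centre line; the grasp point (between the pads) lies robot.tcp_to_grasp behind it (robot.tcp_to_grasp is the distance from the TCP to the grasp point, in m); z points along the fingers, y is the line along which they close (so a half turn about z gives the same grasp; the last joint's range is limited). The gripper opens to 88 mm and grips with 3 to 60 N. Pads are 18 mm wide; open, the fingers measure 123 mm over their backs; the gripper's body (75 mm by 187 mm) begins 45 mm behind the grasp point.
Start: joints at [1.069, 0.536, -0.004, 1.538, 0.003, 1.067, -0.071], TCP at [0.274, -0.589, 0.202] pointing down, gripper open.
Joint ranges: [-2.7, 2.7], [-0.37, 2.16], [-1.27, 1.26], [0.24, 2.4], [-1.31, 4.45], [0.19, 1.91], [-2.76, 2.76]. Speed limits (rad/s): [2.39, 2.39, 3.14, 3.14, 3.14, 3.14, 3.14].

## Interface

Orientations are given as a unit quaternion [w, x, y, z].
In Python, from plant import robot, vision gives the robot as it stands. The module is installed in compiled form; this text tells all that it offers.
- The arm moves only by the tool carry_out, never from a script. Its argument "steps" is one flat list of numbers, 6 for each row, row after row: the shift along the tool's x, y, z in cm, then the turn, a rotation vector about the tool's x, y, z in degrees. A call has 1 to 20 rows; each row is the pose to reach, as a shift and turn from the pose commanded when the call began, along the tool's axes at that moment; what a row does not reach only later rows make up. A row lasts 1/10 s, in which the tool goes at most 50 mm and 8.59 degrees, less where a joint would pass 70% of its speed; a pose out of reach is approached as far as the arm can. A call with a gripper value outside its range is refused whole. "claw" is the closure, from 0 (fully open) to 1 (shut), set as the call begins (left out, the last holds). The fingers move at their own pace and stop on an object; "newtons" is the grip in N (left out, the last holds). Time passes only in rows, so rows that repeat a pose let the fingers close. It gives the time, the measured TCP pose, the force, the opening and the grip force at its end, in the units of the state.
- robot.observe(): the state, without advancing time (a new reading comes with each control period).
- vision.grab_frame(name): name is "scene" or "top" or "wrist"; returns the picture (480x640x3 uint8, red, green, blue); there is no depth.
- vision.camera_info(name): a dict with "vfov" (degrees; the focal length in pixels is half the picture's height over the tangent of half this angle, whatever the lens; pixels are square), "cx", "cy" (the principal point, pixels), "T" (4x4, takes a point from camera to world coordinates). Camera axes: x right, y down, z forward; pixel columns grow to the right and rows downward; lengths in m; the calibration is good to about 2 mm. A picture is of the moment at which its call begins: read the wrist's pose just before it. camera_info takes no time and is no camera call; for the wrist camera it gives the pose at the moment of the call.
- robot.job_done(): hands the job in; it is judged then, once.
The state is a dict: "t": time; "joint_pos": joint angles; "dq": joint speeds; "joint_torque": joint torques, N m; "eef_pos": TCP position; "orientation": TCP orientation; "wrist_force": force on the tool from outside, world axes, zero at the start; "wrist_torque": the same for the moment, N m; "finger_gap": finger opening in m; "grip_force": force on a finger pad.
Only numpy, scipy, OpenCV 4.12 (cv2) and the standard library are available. Lean on these libraries where they do the work, as an engineer would, in place of code of your own. Each camera call takes 0.05 s, during which the arm holds its last target. There are 200 camera calls.

## Working session

There is one attempt and no reset: what is moved stays moved. The work goes in short steps, Python scripts to look and compute and a tool call to move; the robot and the scene stay as the last step left them, time stands still between calls to the robot, and variables do not carry over. Pictures are saved under pics/ and viewed, at most 14 in all, crops included, and the job is handed in when it is done.

Besides the shell and the picture viewer there is one more tool, called after "Request:" as a command line: name --argument value ..., lists and objects as JSON in quotes. carry_out: Moves the arm, as the interface text tells. Its arguments: {"type":"object","properties":{"steps":{"type":"array","items":{"type":"number"}},"claw":{"type":"number"},"newtons":{"type":"number"}},"required":["steps"]}

```bash
mkdir -p pics; cat > h.py <<'E'
import numpy as np, cv2
from plant import robot, vision
from scipy.spatial.transform import Rotation as R
def K(n):
    c=vision.camera_info(n); f=240/np.tan(np.radians(c['vfov'])/2); return c,f
def p2w(c,f,u,v,z):
    T=np.array(c['T']); d=T[:3,:3]@np.array([(u-c['cx'])/f,(v-c['cy'])/f,1]); o=T[:3,3]
    return o+d*(z-o[2])/d[2]
def w2p(c,f,p):
    T=np.array(c['T']); q=T[:3,:3].T@(np.array(p)-T[:3,3]); return q[0]/q[2]*f+c['cx'],q[1]/q[2]*f+c['cy']
def snap(n,name):
    im=vision.grab_frame(n); cv2.imwrite(f'pics/{name}.png',im[:,:,::-1]); return im
def toolR(s): w,x,y,z=s['orientation']; return R.from_quat([x,y,z,w])
def delta(pos,Rt,s=None):
    "shift cm & rotvec deg from current measured pose to target"
    s=s or robot.observe(); r=toolR(s)
    return np.round(r.inv().apply(np.array(pos)-s['eef_pos'])*100,2), np.round((r.inv()*Rt).as_rotvec(degrees=True),2)
def down(yaw):
    "tool z down, tool x at yaw in world"
    c,s_=np.cos(yaw),np.sin(yaw); return R.from_matrix(np.array([[c,s_,0],[s_,-c,0],[0,0,-1]]))
E
python3 - <<'E'
from h import *
s=robot.observe(); print(s, robot.tcp_to_grasp); print(toolR(s).as_matrix().round(3))
for n in('top','scene'):
    snap(n,n+'0'); c,f=K(n); print(n,f,c['cx'],c['cy'],np.array(c['T']).round(3).tolist())
E
```

```text
{'t': 0.0, 'joint_pos': array([ 1.06876889,  0.5371608 , -0.00443235,  1.5388617 ,  0.00261748,
        1.06724588, -0.07118401]), 'dq': array([-1.07060496e-03, -1.52890411e-03,  8.00965839e-04, -7.19365411e-04,
       -1.10079957e-03,  4.20794452e-05, -5.00557167e-05]), 'joint_torque': array([-5.59938962e-04, -5.70986080e+01,  9.89998654e-01, -2.51607138e+01,
       -5.64532424e-02,  1.78507139e-02,  1.22911129e-04]), 'eef_pos': array([ 0.27410017, -0.58865619,  0.2012471 ]), 'orientation': array([-7.97133890e-04,  9.76340440e-01,  2.16237481e-01, -2.48839349e-04]), 'wrist_force': array([ 0.33108176, -0.85307908, -0.93856133]), 'wrist_torque': array([-0.00233087,  0.03407311,  0.01064641]), 'grip_force': 0.0, 'finger_gap': 0.08801695846803782} 0.0187
[[ 0.906  0.422 -0.001]
 [ 0.422 -0.906  0.001]
 [-0.    -0.002 -1.   ]]
top 459.50666537647226 313.28991881482915 237.277829994704 [[-0.039, -0.978, 0.207, 0.303], [-0.999, 0.039, -0.002, -0.131], [-0.006, -0.207, -0.978, 1.11], [0.0, 0.0, 0.0, 1.0]]
scene 535.1859918367095 320.1035983539463 233.0240973659612 [[-0.708, -0.374, 0.6, -0.279], [-0.707, 0.384, -0.595, 0.642], [-0.008, -0.845, -0.535, 0.773], [0.0, 0.0, 0.0, 1.0]]
```

View pics/top0.png

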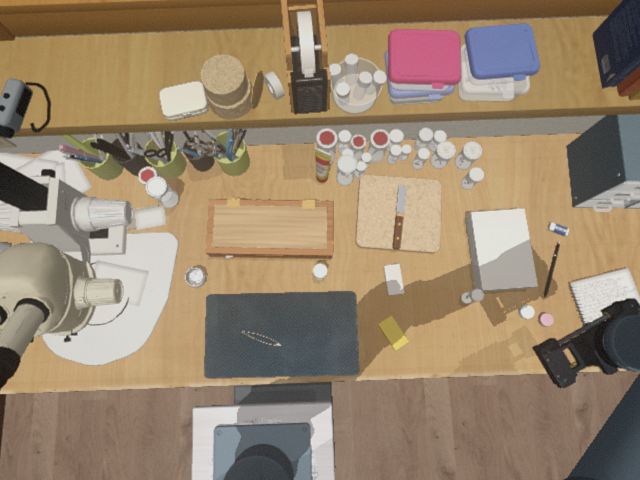

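View pics/scene0.png

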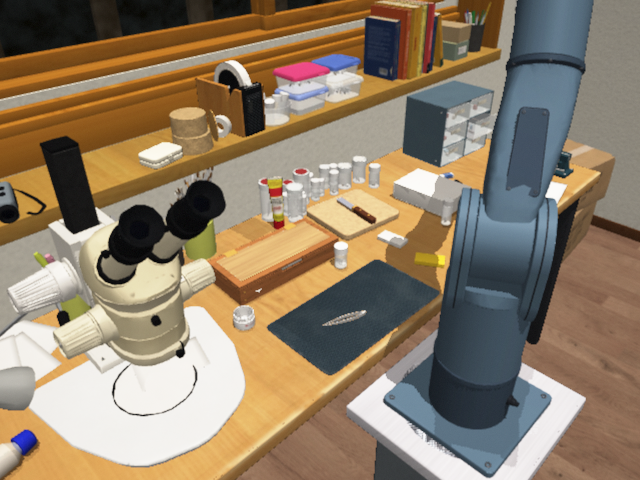

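Top view: case (208–333, 200–257), front facing the robot. Knife on the cork, handle (398,232), tip (402,186). Base (394,279); vial (320,270) close to the case's front right corner.

```bash
python3 - <<'E'
import cv2
im=cv2.imread('pics/top0.png')[150:300,190:450]
cv2.imwrite('pics/c1.png',cv2.resize(im,None,fx=3,fy=3,interpolation=cv2.INTER_CUBIC))
E
```

```text
(no output)
```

View pics/c1.png

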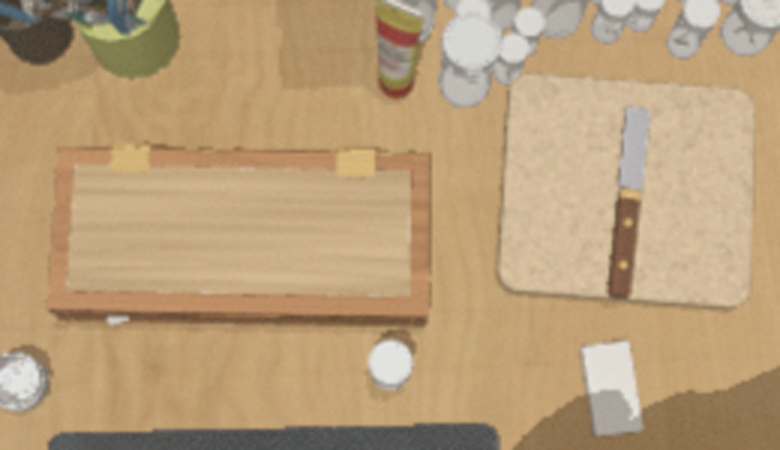

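```bash
python3 - <<'E'
from h import *
c,f=K('top')
g=lambda a,z:p2w(c,f,190+(a[0]+.5)/3-.5,150+(a[1]+.5)/3-.5,z).round(4)
for n,a,z in [('BL',(57,149),.054),('BR',(431,152),.054),('FR',(429,314),.054),('FL',(48,306),.054),('FLbot',(50,314),.0),('FRbot',(429,324),0),
 ('butt',(620,297),.035),('tip',(638,107),.027),('join',(630,192),.03),('joinL',(619,190),.03),('joinR',(641,191),.03),
 ('bA',(583,347),.011),('bB',(628,341),.011),('bC',(642,431),.011),('bD',(595,436),.011),
 ('vial',(390,362),.06),('pot',(18,380),.041),('glue',(396,90),0),
 ('cTL',(512,77),.019),('cTR',(754,92),.019),('cBR',(745,306),.019),('cBL',(498,292),.019)]: print(n,g(a,z))
E
```

```text
BL [0.629  0.1135 0.054 ]
BR [ 0.6144 -0.1847  0.054 ]
FR [ 0.4837 -0.1769  0.054 ]
FL [0.5019 0.1194 0.054 ]
FLbot [0.5053 0.1306 0.    ]
FRbot [ 0.4847 -0.1788  0.    ]
butt [ 0.4946 -0.3295  0.035 ]
tip [ 0.6538 -0.3578  0.027 ]
join [ 0.5813 -0.3451  0.03  ]
joinL [ 0.5833 -0.3363  0.03  ]
joinR [ 0.5818 -0.354   0.03  ]
bA [ 0.4593 -0.3011  0.011 ]
bB [ 0.4627 -0.3376  0.011 ]
bC [ 0.3903 -0.3431  0.011 ]
bD [ 0.3878 -0.3056  0.011 ]
vial [ 0.4466 -0.145   0.06  ]
pot [0.4466 0.1454 0.041 ]
glue [ 0.686  -0.1604  0.    ]
cTL [ 0.6868 -0.2569  0.019 ]
cTR [ 0.6655 -0.4565  0.019 ]
cBR [ 0.4861 -0.432   0.019 ]
cBL [ 0.5054 -0.2347  0.019 ]
```

```bash
python3 - <<'E'
from h import *
print(delta((0.555,-0.340,0.16),down(-0.176)))
E
```

```text
(array([ 35.96, -10.68,   4.15]), array([-8.000e-02,  3.000e-02,  3.506e+01]))
```

Request:
carry_out --steps '[36,-10.7,4.15,0,0,35,36,-10.7,4.15,0,0,35,36,-10.7,4.15,0,0,35,36,-10.7,4.15,0,0,35,36,-10.7,4.15,0,0,35,36,-10.7,4.15,0,0,35,36,-10.7,4.15,0,0,35,36,-10.7,4.15,0,0,35,36,-10.7,4.15,0,0,35,36,-10.7,4.15,0,0,35,36,-10.7,4.15,0,0,35,36,-10.7,4.15,0,0,35,36,-10.7,4.15,0,0,35,36,-10.7,4.15,0,0,35,36,-10.7,4.15,0,0,35,36,-10.7,4.15,0,0,35]' --claw 0.3

```text
t: 1.7
eef_pos: [0.5555, -0.3404, 0.1607]
orientation: [0.0, 0.996, -0.087, 0.0]
wrist_force: [-0.3, -0.1, 0.5]
finger_gap: 0.0615
grip_force: 0.0
```

```bash
python3 - <<'E'
from h import *
c,f=K('wrist'); snap('wrist','w1'); print(f,c['cx'],c['cy'],np.array(c['T']).round(3).tolist())
s=robot.observe(); print(s['t'],s['eef_pos'],s['finger_gap'],s['wrist_force'])
g=np.array([0.565,-0.342,.027]); print(w2p(c,f,g))
E
```

```text
376.0258082675398 314.2998696854716 240.50335084531045 [[-0.174, -0.944, -0.28, 0.627], [-0.985, 0.167, 0.049, -0.353], [0.0, 0.285, -0.959, 0.343], [0.0, 0.0, 0.0, 1.0]]
1.75 [ 0.55553684 -0.34029256  0.16065467] 0.06180605005460106 [-0.32519536  0.00588687 -0.24037617]
(np.float64(314.70554337293595), np.float64(206.0037573390781))
```

View pics/w1.png

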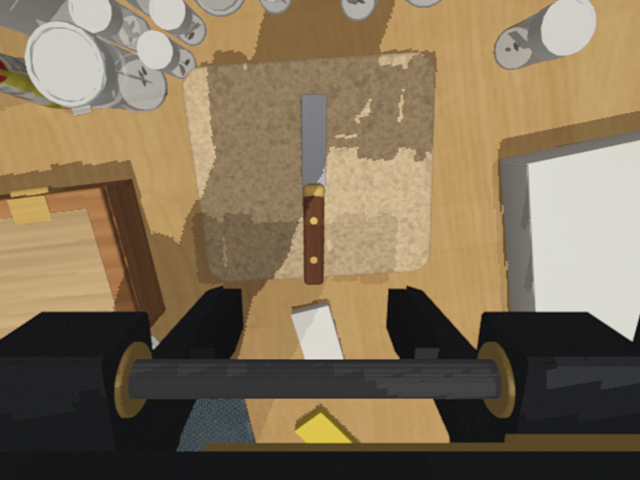

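Wrist view: knife upright in the picture, tip (314,95), blade root (314,187), butt (314,283).

```bash
python3 - <<'E'
from h import *
c,f=K('wrist')
t=p2w(c,f,314,95,.027);j=p2w(c,f,314,187,.030);b=p2w(c,f,314,283,.032)
d=t-b; yaw=np.arctan2(d[1],d[0]); print(t,j,b,np.linalg.norm(d),np.linalg.norm(t-j),yaw)
u=d/np.linalg.norm(d); g=t-0.09*np.array([u[0],u[1],0]);g[2]=.0235; print(g,delta(g,down(yaw)))
E
```

```text
[ 0.65244611 -0.35679078  0.027     ] [ 0.5815747  -0.34425032  0.03      ] [ 0.49737641 -0.32935076  0.032     ] 0.15755813155712417 0.07203484796835126 -0.17513979501752389
[ 0.56386755 -0.34111655  0.0235    ] (array([ 0.83, -0.06, 13.72]), array([-0., -0.,  0.]))
```

Request:
carry_out --steps '[0.8,0,5,0,0,0,0.8,0,9,0,0,0,0.8,0,12,0,0,0,0.8,0,13.8,0,0,0,0.8,0,13.8,0,0,0,0.8,0,13.8,0,0,0]'

```text
t: 2.35
eef_pos: [0.5642, -0.3422, 0.0237]
orientation: [0.0, 0.996, -0.087, 0.001]
wrist_force: [0.5, 0.9, 0.6]
finger_gap: 0.0619
grip_force: 0.0
```

Request:
carry_out --steps '[0,0,0,0,0,0,0,0,0,0,0,0,0,0,0,0,0,0,0,0,0,0,0,0,0,0,0,0,0,0,0,0,0,0,0,0,0,0,-3,0,0,0,0,0,-6,0,0,0,0,0,-9,0,0,0,0,0,-12,0,0,0,0,0,-12,0,0,0]' --claw 1 --newtons 60

```text
t: 3.45
eef_pos: [0.5661, -0.3434, 0.1473]
orientation: [0.002, 0.996, -0.088, 0.004]
wrist_force: [0.3, -0.8, 0.1]
finger_gap: 0.0005
grip_force: 0.0
```

```bash
python3 - <<'E'
from h import *
snap('wrist','w2'); print(robot.observe())
E
```

```text
{'t': 3.5, 'joint_pos': array([ 0.43447565,  0.61129185,  0.06263466,  1.5632348 , -0.043668  ,
        0.96411466, -1.23537884]), 'dq': array([ 0.00052298,  0.04283791, -0.0061736 ,  0.04317167, -0.00299393,
       -0.00990377, -0.00062063]), 'joint_torque': array([ 1.66469731e-02, -6.16077232e+01,  2.35351950e+00, -2.48082823e+01,
       -1.60256191e-02,  5.80501836e-02, -4.78747897e-03]), 'eef_pos': array([ 0.56481201, -0.3425042 ,  0.14487269]), 'orientation': array([ 8.64823257e-04,  9.96166535e-01, -8.74504040e-02,  1.97822053e-03]), 'wrist_force': array([ 0.05242138,  0.05968083, -0.1932414 ]), 'wrist_torque': array([0.01371888, 0.01827631, 0.03920993]), 'grip_force': 0.0, 'finger_gap': 0.0005329572424713735}
```

View pics/w2.png

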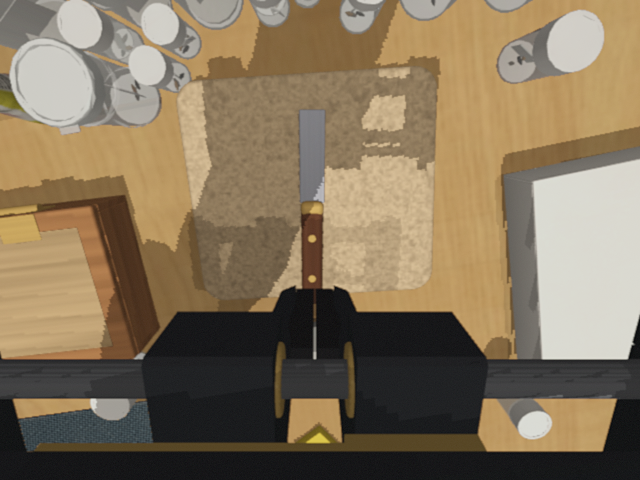

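Fingers closed empty; the knife still lies there: tip (312,110), root (312,203), butt hidden.

```bash
python3 - <<'E'
from h import *
c,f=K('wrist')
t=p2w(c,f,312.5,110,.027);j=p2w(c,f,311.5,204,.030);b=p2w(c,f,311.5,282,.035)
d=t-b; yaw=np.arctan2(d[1],d[0]); print(t,j,b,np.linalg.norm(t-j),yaw)
g=t-0.09*np.array([np.cos(yaw),np.sin(yaw),0]);g[2]=.0205; print(g,delta(g,down(yaw)))
E
```

```text
[ 0.65070644 -0.35607039  0.027     ] [ 0.58051027 -0.34275747  0.03      ] [ 0.5162652  -0.33128907  0.035     ] 0.07151038676101694 -0.18228219674001647
[ 0.56219751 -0.33975569  0.0205    ] (array([-0.36, -0.24, 12.44]), array([ 0.08, -0.23,  0.41]))
```

Request:
carry_out --steps '[-0.3,-0.2,0,0,0,0,-0.3,-0.2,0,0,0,0,-0.3,-0.2,0,0,0,0,-0.3,-0.2,4,0,0,0,-0.3,-0.2,8,0,0,0,-0.3,-0.2,11,0,0,0,-0.3,-0.2,12.3,0,0,0,-0.3,-0.2,12.3,0,0,0,-0.3,-0.2,12.3,0,0,0]' --claw 0.3

```text
t: 4.4
eef_pos: [0.5616, -0.3397, 0.0206]
orientation: [0.0, 0.996, -0.087, 0.001]
wrist_force: [0.4, -0.1, 0.1]
finger_gap: 0.0617
grip_force: 0.0
```

Request:
carry_out --steps '[0,0,0,0,0,0,0,0,0,0,0,0,0,0,0,0,0,0,0,0,0,0,0,0,0,0,0,0,0,0,0,0,0,0,0,0,0,0,0,0,0,0,0,0,0,0,0,0]' --claw 1 --newtons 40

```text
t: 5.2
eef_pos: [0.5608, -0.3392, 0.0196]
orientation: [0.0, 0.996, -0.087, -0.0]
wrist_force: [-0.3, -0.8, -0.5]
finger_gap: 0.0009
grip_force: 0.0
```

```bash
python3 - <<'E'
from h import *
a=snap('wrist','w3'); b=snap('top','t3')
cv2.imwrite('pics/c3.png',np.hstack([a[120:420,120:520],cv2.resize(b[160:310,340:540],None,fx=2,fy=2)])[:,:,::-1])
E
```

```text
(no output)
```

View pics/c3.png

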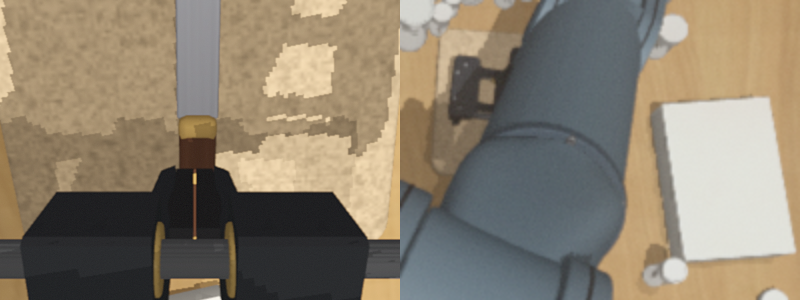

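```bash
python3 - <<'E'
from h import *
c,f=K('wrist'); s=robot.observe(); e=s['eef_pos']; r=toolR(s)
print(s['finger_gap'],s['grip_force'],s['wrist_force'],e)
for k in(0,.0187,.04,.06): print(k,[np.round(w2p(c,f,e+r.apply([x,0,-k])),0) for x in(-.009,0,.009)])
T=np.array(c['T']);print(r.inv().apply(T[:3,3]-e))
print(w2p(c,f,[.5805,-.3427,.035]),p2w(c,f,315,237,.035),p2w(c,f,315,237,.019))
E
```

```text
0.0010055180109519452 0.0 [ 0.03764995 -0.39211191 -0.22525375] [ 0.56077257 -0.33916587  0.01953742]
0 [array([315., 291.]), array([315., 275.]), array([315., 259.])]
0.0187 [array([315., 307.]), array([315., 290.]), array([315., 272.])]
0.04 [array([315., 330.]), array([315., 310.]), array([315., 291.])]
0.06 [array([315., 357.]), array([315., 336.]), array([316., 314.])]
[ 0.07286809 -0.00047803 -0.18245941]
(np.float64(315.32816350978914), np.float64(247.12016391521865)) [ 0.58535571 -0.34340006  0.035     ] [ 0.58082558 -0.34263375  0.019     ]
```

The picture shows the closed fingertips still above the handle, about 30 mm short of the stated TCP; I will descend by feel.

Request:
carry_out --steps '[0,0,-2,0,0,0,0,0,-2,0,0,0,0,0,-2,0,0,0,0,0,-2,0,0,0,0,0,-2,0,0,0,0,0,0,0,0,0,0,0,0,0,0,0,0,0,0.3,0,0,0,0,0,0.6,0,0,0,0,0,0.6,0,0,0]' --claw 0.3

```text
t: 6.3
eef_pos: [0.5608, -0.3392, 0.0136]
orientation: [-0.0, 0.996, -0.087, -0.0]
wrist_force: [-0.2, 0.5, 0.2]
finger_gap: 0.0616
grip_force: 0.0
```

```bash
python3 - <<'E'
from h import *
a=snap('wrist','w4'); cv2.imwrite('pics/c4.png',cv2.resize(a[160:420,150:490],None,fx=2,fy=2)[:,:,::-1]); s=robot.observe(); print(s['wrist_force'],s['eef_pos'])
E
```

```text
[-0.97419738 -0.67135517  0.73801352] [ 0.5609375  -0.33925966  0.01381473]
```

View pics/c4.png

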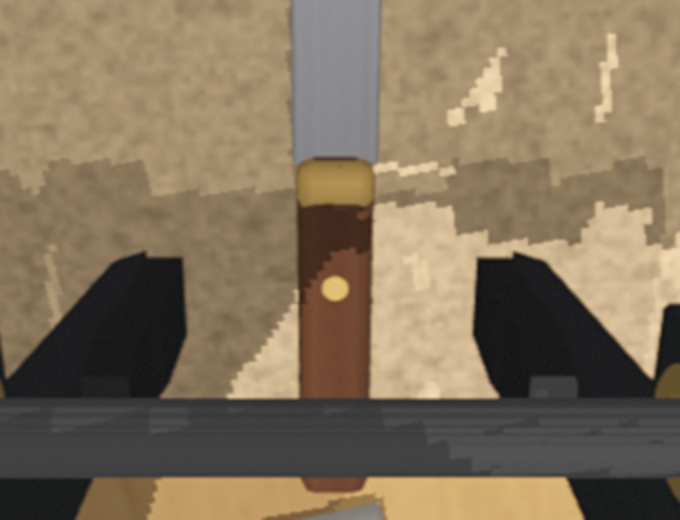

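No contact though the reading is below the cork's surface: the reading is off. Continue slowly.

Request:
carry_out --steps '[0,0,0.2,0,0,0,0,0,0.4,0,0,0,0,0,0.6,0,0,0,0,0,0.8,0,0,0,0,0,1.0,0,0,0,0,0,1.0,0,0,0]'

```text
t: 6.95
eef_pos: [0.5606, -0.339, 0.0032]
orientation: [-0.0, 0.996, -0.087, -0.0]
wrist_force: [0.1, -0.1, 0.2]
finger_gap: 0.0618
grip_force: 0.0
```

Request:
carry_out --steps '[0,0,0.2,0,0,0,0,0,0.4,0,0,0,0,0,0.5,0,0,0,0,0,0.5,0,0,0]'

```text
t: 7.35
eef_pos: [0.5607, -0.3391, -0.0016]
orientation: [-0.0, 0.996, -0.087, -0.0]
wrist_force: [-0.5, -0.8, 1.0]
finger_gap: 0.0616
grip_force: 0.0
```

Request:
carry_out --steps '[0,0,0.2,0,0,0,0,0,0.4,0,0,0,0,0,0.4,0,0,0,0,0,0.4,0,0,0]'

```text
t: 7.75
eef_pos: [0.5608, -0.3392, -0.0055]
orientation: [-0.0, 0.996, -0.087, -0.0]
wrist_force: [0.7, 0.5, -0.7]
finger_gap: 0.0617
grip_force: 0.0
```

Request:
carry_out --steps '[0,0,0.2,0,0,0,0,0,0.4,0,0,0,0,0,0.4,0,0,0]'

```text
t: 8.05
eef_pos: [0.5606, -0.339, -0.0098]
orientation: [-0.0, 0.996, -0.087, -0.0]
wrist_force: [-0.1, 0.3, -0.5]
finger_gap: 0.0615
grip_force: 0.0
```

Request:
carry_out --steps '[0,0,0.2,0,0,0,0,0,0.3,0,0,0,0,0,0.3,0,0,0]'

```text
t: 8.35
eef_pos: [0.5607, -0.3391, -0.0126]
orientation: [-0.0, 0.996, -0.087, -0.0]
wrist_force: [-0.1, -0.2, 0.5]
finger_gap: 0.0614
grip_force: 0.0
```

Request:
carry_out --steps '[0,0,0.2,0,0,0,0,0,0.3,0,0,0,0,0,0.3,0,0,0]'

```text
t: 8.65
eef_pos: [0.5607, -0.3391, -0.0156]
orientation: [-0.0, 0.996, -0.087, -0.0]
wrist_force: [0.1, -0.2, -0.9]
finger_gap: 0.0615
grip_force: 0.0
```

Request:
carry_out --steps '[0,0,0.1,0,0,0,0,0,0.2,0,0,0,0,0,0.2,0,0,0]'

```text
t: 8.95
eef_pos: [0.5609, -0.3393, -0.0167]
orientation: [-0.0, 0.996, -0.087, 0.0]
wrist_force: [-2.6, 1.1, 5.8]
finger_gap: 0.0619
grip_force: 3.0
```

```bash
python3 - <<'E'
from h import *
a=snap('wrist','w5'); cv2.imwrite('pics/c5.png',cv2.resize(a[160:420,150:490],None,fx=2,fy=2)[:,:,::-1]); s=robot.observe(); print(s['wrist_force'],s['eef_pos'])
E
```

```text
[-2.14665435  1.15345226  6.40559312] [ 0.56091686 -0.33924407 -0.01669095]
```

View pics/c5.png

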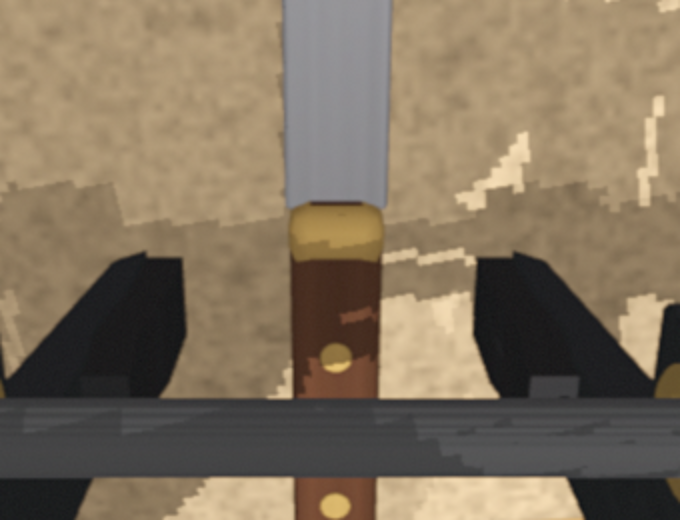

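Contact at reading −0.0167: fingertips are 36 mm behind the reported TCP. Lift 2 mm and grip.

Request:
carry_out --steps '[0,0,-0.2,0,0,0,0,0,-0.2,0,0,0,0,0,-0.2,0,0,0,0,0,-0.2,0,0,0,0,0,-0.2,0,0,0,0,0,-0.2,0,0,0,0,0,-0.2,0,0,0,0,0,-0.2,0,0,0]' --claw 1 --newtons 60

```text
t: 9.8
eef_pos: [0.5608, -0.3392, -0.0155]
orientation: [-0.0, 0.996, -0.087, -0.0]
wrist_force: [0.5, -0.8, -1.7]
finger_gap: 0.0172
grip_force: 60.0
```

```bash
cat >> h.py <<'E'
PH=-0.054; CC=np.array([.5573,-.0322,0]); U=np.array([np.cos(PH),np.sin(PH),0]); V=np.array([-np.sin(PH),np.cos(PH),0]); ZH=np.array([0,0,1.])
TIP=.036  # fingertip behind reported TCP
def case(x,y,z): return CC+U*x+V*y+ZH*z
E
python3 - <<'E'
from h import *
print(delta(case(-.066-.10,0,.12),down(PH)))
print(delta(case(-.066-.10,0,-.002),down(PH)), case(-.166,0,0))
E
```

```text
(array([-22.17, -28.16, -13.55]), array([ 0.  ,  0.01, -6.93]))
(array([-22.17, -28.16,  -1.35]), array([ 0.  ,  0.01, -6.93])) [ 0.39154197 -0.02324036  0.        ]
```

Request:
carry_out --steps '[0,0,-2,0,0,0,0,0,-5,0,0,0,0,0,-9,0,0,0,-1,-1,-13.5,0,0,0,-3,-4,-13.5,0,0,-1,-6,-8,-13.5,0,0,-2,-9,-12,-13.5,0,0,-3,-12,-16,-13.5,0,0,-4,-15,-20,-13.5,0,0,-5,-18,-24,-13.5,0,0,-6,-20.5,-27,-13.5,0,0,-7,-22.1,-28.1,-13.5,0,0,-7,-22.1,-28.1,-13.5,0,0,-7,-22.1,-28.1,-13.5,0,0,-7,-22.1,-28.1,-13.5,0,0,-7,-22.1,-28.1,-13.5,0,0,-7]'

```text
t: 11.4
eef_pos: [0.3929, -0.0249, 0.1196]
orientation: [0.0, 1.0, -0.027, 0.0]
wrist_force: [0.8, -1.2, -0.8]
finger_gap: 0.0175
grip_force: 60.0
```

```bash
python3 - <<'E'
from h import *
s=robot.observe(); print(s['eef_pos'],s['finger_gap'],s['grip_force'],s['wrist_force'])
c,f=K('wrist'); snap('wrist','w6'); print(delta(case(-.166,0,-.002),down(PH)))
n=case(-.066,0,.041); print('notch px',w2p(c,f,n),'FL',w2p(c,f,case(-.066,.149,.054)),'FR',w2p(c,f,case(-.066,-.149,.054)))
e=s['eef_pos']; print('tip px',w2p(c,f,e+U*.09+ZH*.0425))
E
```

```text
[ 0.39289839 -0.02493003  0.11962333] 0.017526344267647716 59.993287324905396 [ 0.78089181 -1.177972   -0.76619144]
(array([-0.13, -0.15, 12.16]), array([ 0.01, -0.01, -0.03]))
notch px (np.float64(312.4546236892263), np.float64(87.46285695355928)) FL (np.float64(69.33956730746709), np.float64(85.37697970762119)) FR (np.float64(555.3620296614548), np.float64(85.06145779987801))
tip px (np.float64(315.62843628387446), np.float64(76.9169257909547))
```

View pics/w6.png

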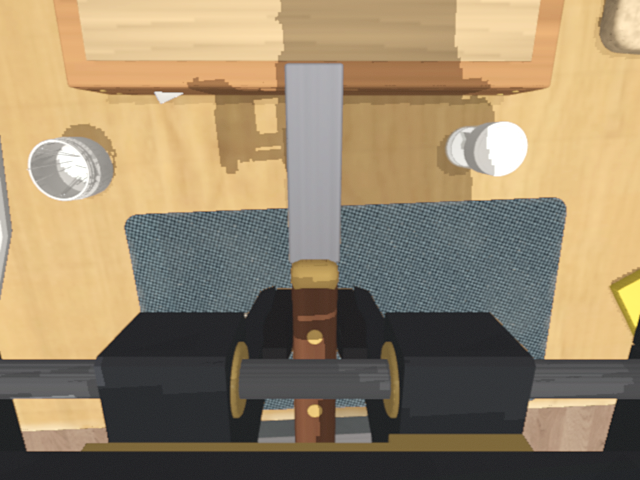

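View: blade tip at (314,64), case front top edge at v≈88 from (72,87) to (549,88), vial (495,148) and pot (70,168) clear. Lower in front of the notch, then insert gently.

Request:
carry_out --steps '[-0.6,-0.1,3,0,0,0,-0.6,-0.1,6,0,0,0,-0.6,-0.1,9,0,0,0,-0.6,-0.1,11,0,0,0,-0.6,-0.1,12.1,0,0,0,-0.6,-0.1,12.1,0,0,0,-0.6,-0.1,12.1,0,0,0,-0.6,-0.1,12.1,0,0,0]'

```text
t: 12.25
eef_pos: [0.3871, -0.0228, -0.0006]
orientation: [-0.0, 1.0, -0.027, 0.001]
wrist_force: [0.3, 0.3, -0.9]
finger_gap: 0.0173
grip_force: 60.0
```

Request:
carry_out --steps '[0.5,0,0,0,0,0,1,0,0,0,0,0,1.5,0,0,0,0,0,2,0,0,0,0,0,2.3,0,0,0,0,0,2.3,0,0,0,0,0]'

```text
t: 12.85
eef_pos: [0.4098, -0.0239, -0.0014]
orientation: [-0.0, 1.0, -0.026, 0.0]
wrist_force: [-0.1, 0.9, -1.2]
finger_gap: 0.0172
grip_force: 60.0
```

Request:
carry_out --steps '[0.5,0,0,0,0,0,1,0,0,0,0,0,1.5,0,0,0,0,0,2,0,0,0,0,0,2.5,0,0,0,0,0,2.5,0,0,0,0,0]'

```text
t: 13.45
eef_pos: [0.4352, -0.0252, -0.0013]
orientation: [-0.0, 1.0, -0.026, 0.001]
wrist_force: [-0.9, 0.1, -1.2]
finger_gap: 0.0171
grip_force: 60.0
```

Request:
carry_out --steps '[0,0,-0.2,0,0,0,0,0,-0.4,0,0,0,0,0,-0.6,0,0,0,0,0,-0.8,0,0,0,0,0,-1.0,0,0,0,0,0,-1.0,0,0,0]'

```text
t: 14.05
eef_pos: [0.4339, -0.0252, 0.0087]
orientation: [0.0, 1.0, -0.026, -0.0]
wrist_force: [0.7, -0.2, -5.2]
finger_gap: 0.0175
grip_force: 60.0
```

Request:
carry_out --steps '[0.1,0,-0.4,0,0,0,0.1,0,-0.8,0,0,0,0.2,0,-1.2,0,0,0,0.3,0,-1.6,0,0,0,0.4,0,-2.0,0,0,0,0.5,0,-2.4,0,0,0,0.6,0,-2.8,0,0,0,0.6,0,-2.8,0,0,0,0.6,0,-2.8,0,0,0]'

```text
t: 14.95
eef_pos: [0.4402, -0.0256, 0.0367]
orientation: [0.0, 1.0, -0.026, 0.0]
wrist_force: [-3.3, -0.2, -2.6]
finger_gap: 0.0177
grip_force: 60.0
```

```bash
python3 - <<'E'
from h import *
a=snap('scene','s1'); cv2.imwrite('pics/c6.png',cv2.resize(a[150:350,180:460],None,fx=2.5,fy=2.5)[:,:,::-1])
E
```

```text
(no output)
```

View pics/c6.png

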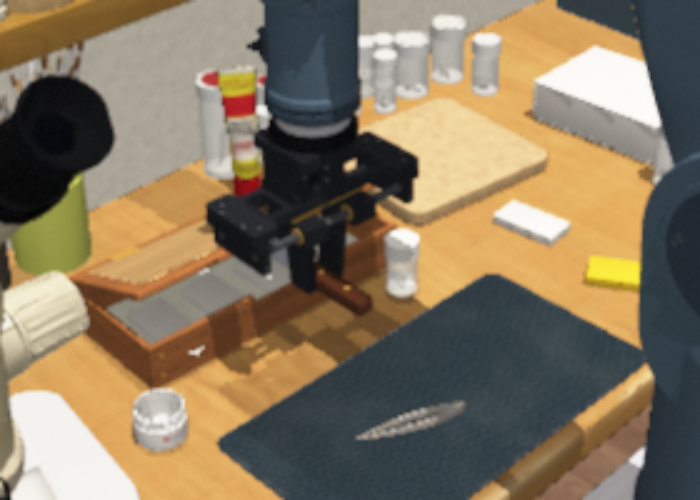

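The lid is up about 0.37 rad on the blade; boxes are visible inside. Continue along the arc with the knife.

Request:
carry_out --steps '[0.3,0,-0.7,0,0,0,0.6,0,-1.3,0,0,0,1.1,0,-1.9,0,0,0,1.6,0,-2.6,0,0,0,2.3,0,-3.3,0,0,0,3.0,0,-4.0,0,0,0,3.8,0,-4.5,0,0,0,4.6,0,-5.0,0,0,0,5.5,0,-5.4,0,0,0,6.4,0,-5.7,0,0,0,7.3,0,-5.9,0,0,0,8.0,0,-6.0,0,0,0,8.5,0,-6.0,0,0,0,8.5,0,-6,0,0,0,8.5,0,-6,0,0,0]'

```text
t: 16.5
eef_pos: [0.5265, -0.0299, 0.097]
orientation: [-0.0, 1.0, -0.026, 0.001]
wrist_force: [-0.4, 0.1, 0.1]
finger_gap: 0.0171
grip_force: 60.0
```

Request:
carry_out --steps '[0.2,0,0,0,0,0,0.4,0,0,0,0,0,0.6,0,0,0,0,0,0.6,0,0,0,0,0]'

```text
t: 16.9
eef_pos: [0.5279, -0.03, 0.0959]
orientation: [0.0, 1.0, -0.026, -0.003]
wrist_force: [-9.5, 0.7, 3.7]
finger_gap: 0.0176
grip_force: 60.0
```

Request:
carry_out --steps '[-2,0,0,0,0,0,-5,0,0,0,0,0,-8,0,-1,0,0,0,-8,0,-3,0,0,0,-8,0,-3,0,0,0,-8,0,-3,0,0,0,-8,0,-3,0,0,0]'

```text
t: 17.6
eef_pos: [0.4518, -0.026, 0.1262]
orientation: [-0.0, 1.0, -0.026, 0.0]
wrist_force: [0.6, 0.2, -1.8]
finger_gap: 0.0176
grip_force: 60.0
```

```bash
python3 - <<'E'
from h import *
snap('top','t5'); s=robot.observe(); print(s['eef_pos'],s['finger_gap'])
print(delta((.5615,-.3395,.10),down(-.175))); print(delta((.5615,-.3395,-.0140),down(-.175)))
a=cv2.imread('pics/t5.png')[150:300,190:450]
cv2.imwrite('pics/c7.png',cv2.resize(a,None,fx=3,fy=3,interpolation=cv2.INTER_CUBIC))
E
```

```text
[ 0.45146076 -0.02604806  0.12599146] 0.017578332586679728
(array([12.64, 30.72,  2.6 ]), array([-0.  ,  0.01,  7.  ]))
(array([12.65, 30.72, 14.  ]), array([-0.  ,  0.01,  7.  ]))
```

View pics/c7.png

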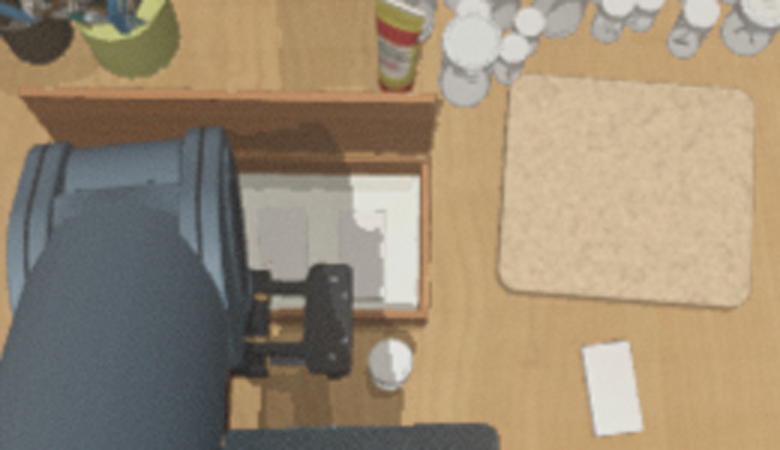

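The lid stands upright. Returning the knife to the cork.

Request:
carry_out --steps '[1,4,0,0,0,1,2,8,0,0,0,2,3.5,12,0,0,0,3,5,16,0,0,0,4,7,20,0,0,0,5,9,24,0.5,0,0,6,11,28,1.5,0,0,7,12.6,30.7,2.5,0,0,7,12.6,30.7,5,0,0,7,12.6,30.7,8,0,0,7,12.6,30.7,11,0,0,7,12.6,30.7,12.5,0,0,7,12.6,30.7,13.4,0,0,7,12.6,30.7,13.9,0,0,7,12.6,30.7,13.9,0,0,7,12.6,30.7,13.9,0,0,7]'

```text
t: 19.25
eef_pos: [0.5616, -0.3398, -0.0112]
orientation: [0.0, 0.996, -0.087, 0.001]
wrist_force: [0.5, -1.1, -1.4]
finger_gap: 0.0175
grip_force: 60.0
```

Request:
carry_out --steps '[0,0,0.1,0,0,0,0,0,0.2,0,0,0,0,0,0.2,0,0,0,0,0,0.2,0,0,0]'

```text
t: 19.65
eef_pos: [0.5607, -0.3393, -0.0142]
orientation: [0.0, 0.996, -0.087, 0.0]
wrist_force: [-0.3, -0.8, -1.5]
finger_gap: 0.0174
grip_force: 60.0
```

Request:
carry_out --steps '[0,0,0,0,0,0,0,0,0,0,0,0,0,0,0,0,0,0,0,0,0,0,0,0,0,0,-2,0,0,0,0,0,-6,0,0,0,0,0,-10,0,0,0,0,0,-15,0,0,0,0,0,-20,0,0,0,0,0,-20,0,0,0,0,0,-20,0,0,0]' --claw 0.3

```text
t: 20.75
eef_pos: [0.5614, -0.3397, 0.187]
orientation: [0.001, 0.996, -0.087, 0.001]
wrist_force: [-0.4, -0.3, -1.6]
finger_gap: 0.0617
grip_force: 0.0
```

```bash
python3 - <<'E'
from h import *
print(delta((.50,-.03,.2),down(PH)))
E
```

```text
(array([-11.44, -29.43,  -1.35]), array([ 0.06, -0.16, -6.94]))
```

Request:
carry_out --steps '[-2,-5,-1.3,0,0,-1,-4,-10,-1.3,0,0,-2,-6,-15,-1.3,0,0,-3,-8,-20,-1.3,0,0,-5,-10,-25,-1.3,0,0,-6,-11.4,-29.4,-1.3,0,0,-7,-11.4,-29.4,-1.3,0,0,-7,-11.4,-29.4,-1.3,0,0,-7,-11.4,-29.4,-1.3,0,0,-7,-11.4,-29.4,-1.3,0,0,-7]'

```text
t: 21.75
eef_pos: [0.4994, -0.0319, 0.1979]
orientation: [0.0, 1.0, -0.028, -0.001]
wrist_force: [-0.2, 1.1, -0.6]
finger_gap: 0.0618
grip_force: 0.0
```

```bash
python3 - <<'E'
from h import *
s=robot.observe(); c,f=K('wrist'); snap('wrist','w7'); print(s['eef_pos'],s['t'])
for i,y in enumerate((-.096,-.032,.032,.096)): print(i+1,np.round(w2p(c,f,case(-.01,y,.017))))
print([np.round(w2p(c,f,case(x,y,.046))) for x in(-.06,.06) for y in (-.143,.143)])
c['T']=np.array(c['T']).tolist(); import json; json.dump([dict((k,c[k]) for k in('T','cx','cy')),f],open('w7.json','w'),default=float)
E
```

```text
[ 0.49939883 -0.0319399   0.19789587] 21.75
1 [413. 156.]
2 [345. 156.]
3 [278. 156.]
4 [210. 156.]
[array([469., 214.]), array([154., 215.]), array([486.,  71.]), array([136.,  71.])]
```

View pics/w7.png

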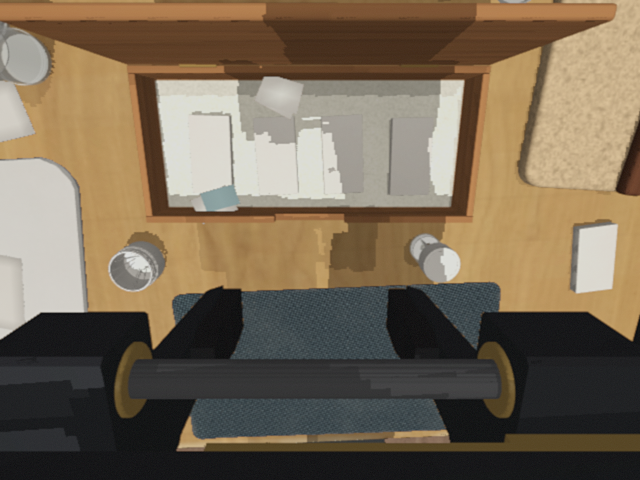

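```bash
python3 - <<'E'
import cv2,numpy as np
a=cv2.imread('pics/w7.png')
A=cv2.resize(a[70:220,130:490],None,fx=2.2,fy=2.2,interpolation=cv2.INTER_CUBIC) #792x330
g=cv2.createCLAHE(3,(4,4)).apply(cv2.cvtColor(A,cv2.COLOR_BGR2GRAY))
B=cv2.resize(a[215:300,565:625],None,fx=3,fy=3,interpolation=cv2.INTER_CUBIC)
out=np.zeros((600,800,3),np.uint8); out[:g.shape[0],:g.shape[1]]=g[...,None]; out[335:335+B.shape[0],:B.shape[1]]=B
out[340:340+255,200:800]=cv2.resize(A[60:315,100:700],None,fx=1,fy=1)
cv2.imwrite('pics/c8.png',out)
E
```

```text
(no output)
```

View pics/c8.png

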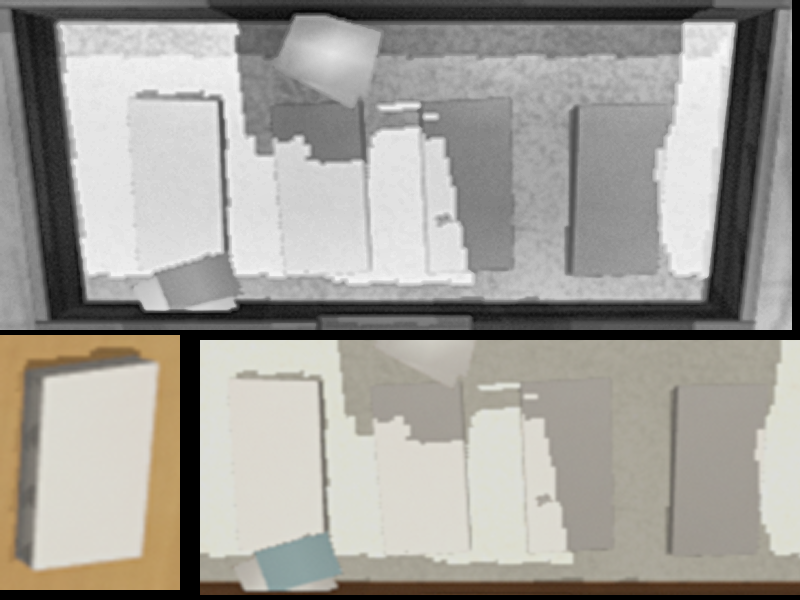

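```bash
cat > boxes.py <<'E'
from h import *
import json
c,f=json.load(open('w7.json'))
def fit(cs,z,ox,oy,k):
    p=[p2w(c,f,ox+(x+.5)/k-.5,oy+(y+.5)/k-.5,z) for x,y in cs]  # TL TR BR BL
    TL,TR,BR,BL=p; m=sum(p)/4; d=(TL+TR-BR-BL)/2; e=(TL+BL-TR-BR)/2
    print(m.round(4),'yaw x',np.arctan2(d[1],d[0]).round(3),'yaw y',np.arctan2(-e[0],e[1]).round(3),'size',np.linalg.norm(d).round(4),np.linalg.norm(e).round(4),'case',np.round([(m-CC)@U,(m-CC)@V],4))
for cs in ([(578,107),(667,107),(660,274),(572,274)],[(421,100),(511,98),(513,270),(427,272)],[(272,104),(361,102),(369,273),(279,272)],[(134,97),(220,98),(228,265),(141,266)]): fit(cs,.017,130,70,2.2)
fit([(42,40),(158,27),(141,220),(33,235)],.011,565,215,3)
print([p2w(c,f,u,v,.046).round(4) for u,v in((147,216),(475,216),(490,67),(129,67))])
E
python3 boxes.py
```

```text
[ 0.541  -0.1257  0.017 ] yaw x -0.022 yaw y -0.056 size 0.0703 0.0381 case [-0.0112 -0.0942]
[ 0.5468 -0.0609  0.017 ] yaw x -0.01 yaw y -0.033 size 0.0721 0.0377 case [-0.0089 -0.0292]
[0.5492 0.0025 0.017 ] yaw x -0.04 yaw y -0.051 size 0.0711 0.0384 case [-0.0099  0.0342]
[0.5552 0.0619 0.017 ] yaw x -0.088 yaw y -0.055 size 0.0702 0.0371 case [-0.0072  0.0939]
[ 0.426  -0.3209  0.011 ] yaw x 0.094 yaw y 0.08 size 0.0721 0.0381 case [-0.1155 -0.2954]
[array([0.5045, 0.1205, 0.046 ]), array([ 0.4879, -0.1775,  0.046 ]), array([ 0.6123, -0.1814,  0.046 ]), array([0.6286, 0.1125, 0.046 ])]
```

Four boxes lie in the case (image corners agree with 72×38 mm and the expected places). I'll turn the tool by a half turn so the camera side faces away from the upright lid.

Request:
carry_out --steps '[0,0,0,0,0,-8,0,0,0,0,0,-16,0,0,0,0,0,-24,0,0,0,0,0,-32,0,0,0,0,0,-40,0,0,0,0,0,-48,0,0,0,0,0,-56,0,0,0,0,0,-64,0,0,0,0,0,-72,0,0,0,0,0,-80,0,0,0,0,0,-88,0,0,0,0,0,-96,0,0,0,0,0,-104,0,0,0,0,0,-112,0,0,0,0,0,-120,0,0,0,0,0,-120,0,0,0,0,0,-120]' --claw 0.4

```text
t: 23.5
eef_pos: [0.4996, -0.031, 0.1984]
orientation: [-0.0, 0.525, 0.851, -0.0]
wrist_force: [-0.6, -0.4, -0.1]
finger_gap: 0.0531
grip_force: 0.0
```

```bash
cat > go.py <<'E'
from h import *
import sys
x,y,yaw=map(float,sys.argv[1:4]); Rt=down(yaw+np.pi)
s=robot.observe(); print('eef',s['eef_pos'].round(4),'q7',s['joint_pos'][6].round(2),'t',s['t'])
for z in map(float,sys.argv[4:]): print(z,*delta((x,y,z),Rt,s))
E
python3 go.py .541 -.1257 -.035 .10 -.028
```

```text
eef [ 0.4996 -0.031   0.1984] q7 0.29 t 23.5
0.1 [-10.32  -0.55   9.84] [-1.000e-02 -2.000e-02 -6.135e+01]
-0.028 [-10.32  -0.54  22.64] [-1.000e-02 -2.000e-02 -6.135e+01]
```

Request:
carry_out --steps '[-2,-0.1,2,0,0,-8,-4,-0.2,4,0,0,-16,-6,-0.3,6,0,0,-24,-8,-0.4,8,0,0,-32,-10.3,-0.5,9.8,0,0,-40,-10.3,-0.5,9.8,0,0,-48,-10.3,-0.5,9.8,0,0,-56,-10.3,-0.5,9.8,0,0,-61.3,-10.3,-0.5,9.8,0,0,-61.3,-10.3,-0.5,9.8,0,0,-61.3,-10.3,-0.5,9.8,0,0,-61.3]'

```text
t: 24.6
eef_pos: [0.5419, -0.1242, 0.1006]
orientation: [-0.0, 0.017, 1.0, -0.0]
wrist_force: [1.0, 0.1, 1.2]
finger_gap: 0.0525
grip_force: 0.0
```

```bash
python3 go.py .541 -.1257 -.035 -.028
```

```text
eef [ 0.5419 -0.1242  0.1006] q7 1.33 t 24.6
-0.028 [ 0.08 -0.15 12.86] [-0.02 -0.    0.11]
```

Request:
carry_out --steps '[0,0,4,0,0,0,0,0,8,0,0,0,0,0,11,0,0,0,0,-0.1,12.2,0,0,0,0,-0.1,12.7,0,0,0,0,-0.1,12.7,0,0,0,0,-0.1,12.7,0,0,0]'

```text
t: 25.3
eef_pos: [0.5431, -0.1252, -0.025]
orientation: [0.001, 0.015, 1.0, -0.0]
wrist_force: [-0.7, -0.5, -0.2]
finger_gap: 0.0526
grip_force: 0.0
```

Request:
carry_out --steps '[0,0,0,0,0,0,0,0,0,0,0,0,0,0,0,0,0,0,0,0,0,0,0,0,0,0,0,0,0,0,0,0,0,0,0,0]' --claw 1 --newtons 15

```text
t: 25.9
eef_pos: [0.5426, -0.1253, -0.0255]
orientation: [0.001, 0.015, 1.0, -0.0]
wrist_force: [-0.6, -0.0, 6.8]
finger_gap: 0.0376
grip_force: 15.0
```

```bash
python3 go.py .427 -.321 .08 .09 .02 -.0195
```

```text
eef [ 0.5426 -0.1253 -0.0255] q7 1.22 t 25.9
0.09 [ 10.95 -19.92 -11.55] [-0.04  0.07 -6.32]
0.02 [ 10.95 -19.92  -4.55] [-0.04  0.07 -6.32]
-0.0195 [ 10.96 -19.91  -0.6 ] [-0.04  0.07 -6.32]
```

Request:
carry_out --steps '[0,0,-2,0,0,0,0,0,-5,0,0,0,0,0,-9,0,0,0,0.5,-1,-11.5,0,0,0,2.5,-4.5,-11.5,0,0,-1,4.5,-8,-11.5,0,0,-3,6.5,-12,-11.5,0,0,-4,8.5,-15.5,-11.5,0,0,-5,10,-18.5,-10,0,0,-6.3,10.9,-19.9,-7,0,0,-6.3,10.9,-19.9,-4,0,0,-6.3,10.9,-19.9,-3,0,0,-6.3,10.9,-19.9,-3,0,0,-6.3,10.9,-19.9,-3,0,0,-6.3]'

```text
t: 27.3
eef_pos: [0.428, -0.3202, 0.0046]
orientation: [0.001, -0.041, 0.999, -0.0]
wrist_force: [0.7, -0.5, -0.4]
finger_gap: 0.0381
grip_force: 15.0
```

```bash
python3 go.py .427 -.321 .08 -.0195
```

```text
eef [ 0.428  -0.3202  0.0046] q7 1.74 t 27.3
-0.0195 [ 0.11 -0.07  2.41] [-0.02  0.06  0.06]
```

Request:
carry_out --steps '[0.1,-0.1,0.8,0,0,0,0.1,-0.1,1.5,0,0,0,0.1,-0.1,2.0,0,0,0,0.1,-0.1,2.3,0,0,0,0.1,-0.1,2.4,0,0,0,0.1,-0.1,2.4,0,0,0,0.1,-0.1,2.4,0,0,0]'

```text
t: 28.0
eef_pos: [0.4262, -0.3218, -0.0203]
orientation: [0.0, -0.04, 0.999, -0.0]
wrist_force: [-0.7, 0.4, -0.1]
finger_gap: 0.0378
grip_force: 15.0
```

Request:
carry_out --steps '[0,0,0,0,0,0,0,0,0,0,0,0,0,0,0,0,0,0,0,0,0,0,0,0,0,0,-2,0,0,0,0,0,-5,0,0,0,0,0,-9,0,0,0,0,0,-13,0,0,0,0,0,-13,0,0,0,0,0,-13,0,0,0]' --claw 0.4

```text
t: 29.0
eef_pos: [0.4262, -0.3222, 0.1102]
orientation: [0.0, -0.04, 0.999, -0.001]
wrist_force: [0.3, -0.5, -0.9]
finger_gap: 0.0527
grip_force: 0.0
```

```bash
python3 - <<'E'
from h import *
import json
c,f=K('wrist'); snap('wrist','w8'); s=robot.observe(); print(s['eef_pos'])
im=cv2.imread('pics/w8.png'); 
for p in ([.4255,-.3213,.022],): 
    u,v=w2p(c,f,p); print(u,v)
x0,y0=int(u)-60,int(v)-80
json.dump([dict(T=np.array(c['T']).tolist(),cx=float(c['cx']),cy=float(c['cy'])),float(f)],open('w8.json','w'))
hsv=cv2.cvtColor(im,cv2.COLOR_BGR2HSV); m=((hsv[...,1]<45)&(hsv[...,2]>120)).astype(np.uint8)*255
m=cv2.morphologyEx(m,cv2.MORPH_OPEN,np.ones((3,3)))
n,l,st,ce=cv2.connectedComponentsWithStats(m)
for i in range(1,n):
    if st[i,4]>800: 
        cs,_=cv2.findContours((l==i).astype(np.uint8),cv2.RETR_EXTERNAL,cv2.CHAIN_APPROX_NONE); print(st[i],ce[i],cv2.minAreaRect(cs[0]))
E
python3 go.py .5468 -.0609 -.022 .10 -.028
```

```text
[ 0.42544702 -0.32172716  0.10911399]
315.0493729855695 231.2904916677962
[    0   122   109   232 15969] [ 37.98465777 225.49633665] ((54.0, 237.5), (231.0, 108.0), 90.0)
[ 290  180   52   95 4803] [315.30647512 226.51592755] ((315.5, 227.0), (94.0, 51.0), 90.0)
[ 510  250   89   68 3608] [555.16879157 283.23946785] ((552.4000854492188, 284.70001220703125), (94.36206817626953, 48.29906463623047), 26.56505012512207)
eef [ 0.4254 -0.3217  0.1091] q7 1.86 t 29.05
0.1 [-14.17  25.04   0.9 ] [ 0.   -0.04  5.82]
-0.028 [-14.18  25.03  13.7 ] [ 0.   -0.04  5.82]
```

Request:
carry_out --steps '[-2,3.5,0.5,0,0,1,-4,7,0.9,0,0,2,-6,11,0.9,0,0,3,-8.5,15,0.9,0,0,4,-11,19.5,0.9,0,0,5,-13,23.5,0.9,0,0,5.8,-14.2,25,0.9,0,0,5.8,-14.2,25,4,0,0,5.8,-14.2,25,7,0,0,5.8,-14.2,25,7,0,0,5.8,-14.2,25,7,0,0,5.8]'

```text
t: 30.15
eef_pos: [0.5465, -0.0609, 0.0387]
orientation: [-0.001, 0.011, 1.0, 0.0]
wrist_force: [1.0, -0.2, 0.2]
finger_gap: 0.053
grip_force: 0.0
```

```bash
python3 go.py .5468 -.0609 -.022 -.028; python3 -c "
from h import *;import json
c,f=json.load(open('w8.json'));print(p2w(c,f,315.5,227,.022),p2w(c,f,315.5,227,.0165))"
```

```text
eef [ 0.5465 -0.0609  0.0387] q7 1.16 t 30.15
-0.028 [-0.05  0.    6.67] [ 0.03 -0.17  0.05]
[ 0.42218449 -0.32123052  0.022     ] [ 0.42359745 -0.32110775  0.0165    ]
```

Request:
carry_out --steps '[0,0,3,0,0,0,0,0,5,0,0,0,0,0,6,0,0,0,0,0,6.5,0,0,0,0,0,6.6,0,0,0,0,0,6.6,0,0,0]'

```text
t: 30.75
eef_pos: [0.5484, -0.0612, -0.0255]
orientation: [0.001, 0.011, 1.0, -0.0]
wrist_force: [-0.3, 0.4, -0.2]
finger_gap: 0.053
grip_force: 0.0
```

Request:
carry_out --steps '[0,0,0,0,0,0,0,0,0,0,0,0,0,0,0,0,0,0,0,0,0,0,0,0,0,0,0,0,0,0,0,0,0,0,0,0]' --claw 1 --newtons 15

```text
t: 31.35
eef_pos: [0.5481, -0.0613, -0.0258]
orientation: [0.0, 0.011, 1.0, -0.0]
wrist_force: [-1.2, -0.2, 5.9]
finger_gap: 0.0379
grip_force: 14.9
```

```bash
python3 go.py .4250 -.321 .08 .09 -.0085
```

```text
eef [ 0.5481 -0.0613 -0.0258] q7 1.09 t 31.35
0.09 [ 11.74 -26.24 -11.59] [-0.02  0.04 -5.81]
-0.0085 [ 11.75 -26.23  -1.74] [-0.02  0.04 -5.81]
```

Request:
carry_out --steps '[0,0,-2,0,0,0,0,0,-5,0,0,0,0,0,-9,0,0,0,0.5,-1,-11.5,0,0,0,2,-4.5,-11.5,0,0,-1,4,-9,-11.5,0,0,-2,6,-13.5,-11.5,0,0,-3,8,-18,-11.5,0,0,-4,10,-22,-11.5,0,0,-5,11.2,-25,-9,0,0,-5.8,11.6,-26.2,-6,0,0,-5.8,11.6,-26.2,-4,0,0,-5.8,11.6,-26.2,-4,0,0,-5.8,11.6,-26.2,-4,0,0,-5.8]'

```text
t: 32.75
eef_pos: [0.4263, -0.3201, 0.0139]
orientation: [-0.0, -0.04, 0.999, 0.0]
wrist_force: [-0.2, -0.5, 0.4]
finger_gap: 0.0376
grip_force: 14.9
```

```bash
python3 go.py .4262 -.3215 .08 -.009
```

```text
eef [ 0.4263 -0.3201  0.0139] q7 1.75 t 32.75
-0.009 [ 0.03 -0.14  2.29] [ 0.04 -0.    0.03]
```

Request:
carry_out --steps '[0,-0.1,0.8,0,0,0,0,-0.1,1.5,0,0,0,0,-0.1,2.0,0,0,0,0,-0.1,2.2,0,0,0,0,-0.1,2.3,0,0,0,0,-0.1,2.3,0,0,0,0,-0.1,2.3,0,0,0]'

```text
t: 33.45
eef_pos: [0.4263, -0.3217, -0.0092]
orientation: [0.0, -0.04, 0.999, -0.0]
wrist_force: [-0.0, -0.1, -0.7]
finger_gap: 0.0377
grip_force: 14.9
```

Request:
carry_out --steps '[0,0,0,0,0,0,0,0,0,0,0,0,0,0,0,0,0,0,0,0,0,0,0,0,0,0,-2,0,0,0,0,0,-5,0,0,0,0,0,-9,0,0,0,0,0,-13,0,0,0,0,0,-13,0,0,0,0,0,-13,0,0,0]' --claw 0.4

```text
t: 34.45
eef_pos: [0.4264, -0.3221, 0.1212]
orientation: [0.0, -0.04, 0.999, -0.001]
wrist_force: [-0.1, 0.3, -0.6]
finger_gap: 0.0533
grip_force: 0.0
```

```bash
cat > chk.py <<'E'
from h import *
import sys
z=float(sys.argv[1]); n=sys.argv[2]
c,f=K('wrist'); snap('wrist',n); s=robot.observe()
im=cv2.imread(f'pics/{n}.png'); u,v=w2p(c,f,[.4245,-.3213,z]); print('expect',u,v,'len',72e-3*f/(np.array(c['T'])[2,3]-z))
hsv=cv2.cvtColor(im,cv2.COLOR_BGR2HSV); m=((hsv[...,1]<45)&(hsv[...,2]>120)).astype(np.uint8)
m=cv2.morphologyEx(m,cv2.MORPH_OPEN,np.ones((3,3))); nn,l,st,ce=cv2.connectedComponentsWithStats(m)
i=l[int(v),int(u)]
if i:
    cs,_=cv2.findContours((l==i).astype(np.uint8),cv2.RETR_EXTERNAL,cv2.CHAIN_APPROX_NONE); r=cv2.minAreaRect(max(cs,key=len)); print(st[i],r,p2w(c,f,*r[0],z))
E
python3 chk.py .033 w9; python3 go.py .5492 .0025 -.046 .10
```

```text
expect 315.05276912101294 229.86417476582363 len 100.06112749410259
[ 289  178   52   98 4936] ((314.4999694824219, 226.49996948242188), (96.99998474121094, 50.99999237060547), 90.0) [ 0.42195796 -0.32191583  0.033     ]
eef [ 0.4256 -0.3216  0.1201] q7 1.86 t 34.5
0.1 [-14.9   31.33   2.  ] [ 0.   -0.04  7.19]
```

Request:
carry_out --steps '[-2,4,1,0,0,1,-4,8.5,1,0,0,2,-6,13,1,0,0,3,-8,17.5,1,0,0,4,-10,22,1,0,0,5,-12.5,26.5,2,0,0,6,-14.5,30.5,2,0,0,7.2,-14.9,31.3,5,0,0,7.2,-14.9,31.3,8,0,0,7.2,-14.9,31.3,8,0,0,7.2,-14.9,31.3,8,0,0,7.2]'

```text
t: 35.6
eef_pos: [0.5484, 0.0021, 0.0397]
orientation: [-0.002, 0.023, 1.0, -0.0]
wrist_force: [0.5, -0.1, 1.3]
finger_gap: 0.0531
grip_force: 0.0
```

```bash
python3 go.py .5492 .0025 -.046 -.027
```

```text
eef [0.5484 0.0021 0.0397] q7 1.0 t 35.6
-0.027 [-0.1   0.05  6.67] [-0.01 -0.18  0.01]
```

Request:
carry_out --steps '[0,0,3,0,0,0,0,0,5,0,0,0,0,0,6,0,0,0,0,0,6.5,0,0,0,0,0,6.6,0,0,0,0,0,6.6,0,0,0]'

```text
t: 36.2
eef_pos: [0.5504, 0.0022, -0.0245]
orientation: [0.001, 0.023, 1.0, 0.0]
wrist_force: [0.5, 0.3, -0.2]
finger_gap: 0.0531
grip_force: 0.0
```

Request:
carry_out --steps '[0,0,0,0,0,0,0,0,0,0,0,0,0,0,0,0,0,0,0,0,0,0,0,0,0,0,0,0,0,0,0,0,0,0,0,0]' --claw 1 --newtons 15

```text
t: 36.8
eef_pos: [0.5502, 0.0022, -0.0248]
orientation: [0.0, 0.023, 1.0, -0.0]
wrist_force: [-0.7, -0.3, 6.0]
finger_gap: 0.0375
grip_force: 14.9
```

```bash
python3 go.py .4262 -.3215 .08 .09 .0025
```

```text
eef [ 0.5502  0.0022 -0.0248] q7 0.94 t 36.8
0.09 [ 10.89 -32.91 -11.48] [-0.02  0.04 -7.21]
0.0025 [ 10.9  -32.9   -2.73] [-0.02  0.04 -7.21]
```

Request:
carry_out --steps '[0,0,-2,0,0,0,0,0,-5,0,0,0,0,0,-9,0,0,0,0.5,-1.5,-11.5,0,0,0,2,-6,-11.5,0,0,-1,3.5,-10.5,-11.5,0,0,-2,5,-15,-11.5,0,0,-3,6.5,-19.5,-11.5,0,0,-4,8,-24,-11.5,0,0,-5,9.5,-28.5,-11,0,0,-6,10.5,-31.5,-9,0,0,-7.2,10.9,-32.8,-6,0,0,-7.2,10.9,-32.8,-5.2,0,0,-7.2,10.9,-32.8,-5.2,0,0,-7.2,10.9,-32.8,-5.2,0,0,-7.2]'

```text
t: 38.3
eef_pos: [0.4272, -0.3188, 0.0275]
orientation: [0.001, -0.041, 0.999, 0.0]
wrist_force: [0.1, 0.9, -0.2]
finger_gap: 0.038
grip_force: 14.9
```

```bash
python3 go.py .4260 -.3215 .08 .0028
```

```text
eef [ 0.4272 -0.3188  0.0275] q7 1.74 t 38.3
0.0028 [ 0.15 -0.26  2.47] [0.02 0.07 0.13]
```

Request:
carry_out --steps '[0.1,-0.2,0.8,0,0,0,0.1,-0.2,1.5,0,0,0,0.1,-0.2,2.0,0,0,0,0.1,-0.2,2.3,0,0,0,0.1,-0.2,2.4,0,0,0,0.1,-0.2,2.4,0,0,0,0.1,-0.2,2.4,0,0,0]'

```text
t: 39.0
eef_pos: [0.4251, -0.3226, 0.0027]
orientation: [0.0, -0.04, 0.999, -0.0]
wrist_force: [-0.1, -0.1, -0.6]
finger_gap: 0.0378
grip_force: 14.9
```

Request:
carry_out --steps '[0,0,0,0,0,0,0,0,0,0,0,0,0,0,0,0,0,0,0,0,0,0,0,0,0,0,-2,0,0,0,0,0,-5,0,0,0,0,0,-9,0,0,0,0,0,-13,0,0,0,0,0,-13,0,0,0,0,0,-13,0,0,0]' --claw 0.4

```text
t: 40.0
eef_pos: [0.4251, -0.323, 0.1332]
orientation: [0.0, -0.04, 0.999, -0.001]
wrist_force: [0.1, -0.6, 0.3]
finger_gap: 0.0527
grip_force: 0.0
```

```bash
python3 chk.py .044 w10; python3 go.py .5552 .0619 -.065 .10
```

```text
expect 316.04819322094073 231.15574477930912 len 99.69574770677946
[ 288  181   53   95 4723] ((315.35601806640625, 228.0369110107422), (93.40302276611328, 52.29537582397461), 88.15238952636719) [ 0.42214036 -0.32200928  0.044     ]
eef [ 0.4243 -0.3225  0.1321] q7 1.86 t 40.05
0.1 [-16.1   37.28   3.2 ] [ 0.   -0.04  8.28]
```

Request:
carry_out --steps '[-2,4.5,1,0,0,1,-4,9,1,0,0,2,-6,13.5,1,0,0,3,-8,18,1,0,0,4,-10,22.5,1,0,0,5,-12,27,2,0,0,6,-14,32,2,0,0,7,-16,36.5,3,0,0,8.3,-16.1,37.3,6,0,0,8.3,-16.1,37.3,9,0,0,8.3,-16.1,37.3,9,0,0,8.3,-16.1,37.3,9,0,0,8.3]'

```text
t: 41.25
eef_pos: [0.5545, 0.0618, 0.0417]
orientation: [-0.001, 0.033, 0.999, -0.0]
wrist_force: [0.6, -1.2, -1.1]
finger_gap: 0.0532
grip_force: 0.0
```

```bash
python3 go.py .5552 .0619 -.065 -.027
```

```text
eef [0.5545 0.0618 0.0417] q7 0.87 t 41.25
-0.027 [-0.09  0.02  6.87] [-0.03 -0.17 -0.01]
```

Request:
carry_out --steps '[0,0,3,0,0,0,0,0,5,0,0,0,0,0,6,0,0,0,0,0,6.6,0,0,0,0,0,6.8,0,0,0,0,0,6.8,0,0,0]'

```text
t: 41.85
eef_pos: [0.5563, 0.0622, -0.0247]
orientation: [0.001, 0.033, 0.999, 0.0]
wrist_force: [-0.3, 0.7, -0.3]
finger_gap: 0.0528
grip_force: 0.0
```

Request:
carry_out --steps '[0,0,0,0,0,0,0,0,0,0,0,0,0,0,0,0,0,0,0,0,0,0,0,0,0,0,0,0,0,0,0,0,0,0,0,0]' --claw 1 --newtons 15

```text
t: 42.45
eef_pos: [0.5562, 0.0622, -0.0248]
orientation: [0.0, 0.033, 0.999, 0.0]
wrist_force: [-0.1, 0.3, 6.2]
finger_gap: 0.0376
grip_force: 15.0
```

```bash
python3 go.py .4262 -.3215 .08 .09 .0135
```

```text
eef [ 0.5562  0.0622 -0.0248] q7 0.8 t 42.45
0.09 [ 10.47 -39.14 -11.49] [-0.    0.05 -8.31]
0.0135 [ 10.47 -39.14  -3.84] [-0.    0.05 -8.31]
```

Request:
carry_out --steps '[0,0,-2,0,0,0,0,0,-5,0,0,0,0,0,-9,0,0,0,0.5,-2,-11.5,0,0,0,2,-6.5,-11.5,0,0,-1,3.2,-11,-11.5,0,0,-2,4.4,-15.5,-11.5,0,0,-3,5.6,-20,-11.5,0,0,-4,6.8,-24.5,-11.5,0,0,-5,8,-29,-11.5,0,0,-6,9,-33.5,-11.5,0,0,-7,10,-37,-10,0,0,-8.3,10.4,-39,-7.5,0,0,-8.3,10.4,-39,-6.3,0,0,-8.3,10.4,-39,-6.3,0,0,-8.3,10.4,-39,-6.3,0,0,-8.3]'

```text
t: 44.05
eef_pos: [0.4276, -0.3183, 0.038]
orientation: [0.0, -0.041, 0.999, 0.0]
wrist_force: [0.5, 0.3, -0.3]
finger_gap: 0.0376
grip_force: 15.0
```

```bash
python3 go.py .4260 -.3215 .08 .0140
```

```text
eef [ 0.4276 -0.3183  0.038 ] q7 1.74 t 44.05
0.014 [ 0.18 -0.31  2.4 ] [0.06 0.03 0.14]
```

Request:
carry_out --steps '[0.1,-0.2,0.8,0,0,0,0.1,-0.2,1.5,0,0,0,0.1,-0.2,2.0,0,0,0,0.1,-0.2,2.2,0,0,0,0.1,-0.2,2.3,0,0,0,0.1,-0.2,2.3,0,0,0,0.1,-0.2,2.3,0,0,0]'

```text
t: 44.75
eef_pos: [0.4259, -0.3224, 0.0148]
orientation: [0.0, -0.04, 0.999, -0.0]
wrist_force: [-0.3, 0.2, -0.3]
finger_gap: 0.0375
grip_force: 15.0
```

Request:
carry_out --steps '[0,0,0,0,0,0,0,0,0,0,0,0,0,0,0,0,0,0,0,0,0,0,0,0,0,0,-2,0,0,0,0,0,-5,0,0,0,0,0,-9,0,0,0,0,0,-13,0,0,0,0,0,-18,0,0,0,0,0,-18,0,0,0]' --claw 0.4

```text
t: 45.75
eef_pos: [0.4295, -0.3241, 0.2007]
orientation: [0.004, -0.04, 0.999, -0.003]
wrist_force: [0.9, 0.7, -0.3]
finger_gap: 0.0531
grip_force: 0.0
```

```bash
python3 chk.py .055 w11; python3 - <<'E'
from h import *
print(robot.observe()['eef_pos'], delta(case(.115,0,.235),down(PH+np.pi)))
E
```

```text
expect 318.4278044180005 208.90368445692073 len 82.6516274126924
[ 296  167   45   80 3380] ((318.0, 206.5), (79.0, 44.0), 90.0) [ 0.42236771 -0.32185801  0.055     ]
[ 0.42762881 -0.32350841  0.19763955] (array([-26.65,  26.46,  -3.74]), array([-0.25,  0.27,  7.64]))
```

```bash
python3 - <<'E'
from h import *
for a in ((.105,-.035,.205),(.105,-.035,.104)): print(case(*a),delta(case(*a),down(PH+np.pi)))
E
```

```text
[ 0.66025787 -0.07281623  0.205     ] (array([-25.18,  23.14,  -0.73]), array([-0.25,  0.27,  7.64]))
[ 0.66025787 -0.07281623  0.104     ] (array([-25.14,  23.19,   9.37]), array([-0.25,  0.27,  7.64]))
```

Request:
carry_out --steps '[-3,3,-0.7,0,0,1,-6,6,-0.7,0,0,2,-9.5,9,-0.7,0,0,3,-13,12,-0.7,0,0,4,-16.5,15,-0.7,0,0,5,-20,18.5,-0.7,0,0,6,-23,21.5,-0.7,0,0,7,-25.2,23.1,-0.7,0,0,7.6,-25.2,23.1,-0.7,0,0,7.6,-25.2,23.1,-0.7,0,0,7.6,-25.2,23.1,-0.7,0,0,7.6]' --claw 1

```text
t: 46.9
eef_pos: [0.6574, -0.0738, 0.2005]
orientation: [-0.001, 0.027, 1.0, -0.001]
wrist_force: [0.8, 0.3, -0.3]
finger_gap: 0.0003
grip_force: 0.0
```

```bash
python3 - <<'E'
from h import *
s=robot.observe(); print(s['eef_pos'],s['t'],delta(case(.105,-.035,.104),down(PH+np.pi)))
E
```

```text
[ 0.65736212 -0.07378397  0.20047746] 46.9 (array([-0.3 ,  0.12,  9.65]), array([-0.07, -0.12, -0.02]))
```

Request:
carry_out --steps '[-0.3,0,2,0,0,0,-0.3,0,4,0,0,0,-0.3,0,6,0,0,0,-0.3,0,8,0,0,0,-0.3,0,9.6,0,0,0,-0.3,0,9.6,0,0,0,-0.3,0,9.6,0,0,0]'

```text
t: 47.6
eef_pos: [0.6614, -0.0728, 0.1059]
orientation: [-0.0, 0.027, 1.0, -0.0]
wrist_force: [0.3, 0.5, 0.1]
finger_gap: 0.0007
grip_force: 0.0
```

```bash
python3 - <<'E'
from h import *
s=robot.observe(); print(s['eef_pos'],s['wrist_force'])
for th in (1.5,1.2,.9,.6,.3,.1,.02):
    x=.075-.094*np.cos(th)+.008*np.sin(th); z=.010+.094*np.sin(th)+.008*np.cos(th)
    print(th,delta(case(x,-.035,z),down(PH+np.pi),s)[0])
E
```

```text
[ 0.66141973 -0.0727984   0.10591182] [0.26807486 0.45896023 0.13013444]
1.5 [ 2.98 -0.01  0.16]
1.2 [ 5.78 -0.01  0.54]
0.9 [ 8.33 -0.01  1.73]
0.6 [10.42 -0.    3.62]
0.3 [11.86 -0.    6.05]
0.1 [12.39 -0.    7.86]
0.02 [12.5 -0.   8.6]
```

Request:
carry_out --steps '[1,0,0,0,0,0,2,0,0,0,0,0,3,0,0.1,0,0,0,4,0,0.2,0,0,0,5,0,0.4,0,0,0,6,0,0.6,0,0,0,7,0,1.1,0,0,0,8.3,0,1.7,0,0,0,9.4,0,2.6,0,0,0,10.4,0,3.6,0,0,0,11.2,0,4.7,0,0,0,11.9,0,6,0,0,0,12.2,0,7,0,0,0,12.4,0,7.8,0,0,0,12.5,0,8.3,0,0,0,12.5,0,8.3,0,0,0,12.5,0,8.3,0,0,0]'

```text
t: 49.3
eef_pos: [0.5364, -0.0657, 0.0224]
orientation: [-0.0, 0.026, 1.0, -0.0]
wrist_force: [1.2, 0.3, 0.2]
finger_gap: 0.0005
grip_force: 0.0
```

Request:
carry_out --steps '[0,0,0.2,0,0,0,0,0,0.4,0,0,0,0,0,0.5,0,0,0,0,0,0.5,0,0,0]'

```text
t: 49.7
eef_pos: [0.5367, -0.0657, 0.0179]
orientation: [-0.0, 0.026, 1.0, -0.0]
wrist_force: [-1.1, -0.0, 4.8]
finger_gap: 0.0004
grip_force: 2.3
```

Request:
carry_out --steps '[0,0,0.1,0,0,0,0,0,0.2,0,0,0,0,0,0.2,0,0,0]'

```text
t: 50.0
eef_pos: [0.5367, -0.0658, 0.0177]
orientation: [-0.0, 0.026, 1.0, -0.001]
wrist_force: [-8.9, -0.9, 26.2]
finger_gap: 0.0007
grip_force: 13.1
```

Request:
carry_out --steps '[0,0,-3,0,0,0,0,0,-7,0,0,0,0,0,-11,0,0,0,2,0,-15,0,0,0,6,0,-15,0,0,0,10,0,-15,0,0,0,14,4,-15,0,0,0,14,8,-15,0,0,0,14,13,-15,0,0,0,14,18,-15,0,0,0,14,22,-15,0,0,0,14,22,-15,0,0,0,14,22,-15,0,0,0,14,22,-15,0,0,0]'

```text
t: 51.4
eef_pos: [0.4084, 0.16, 0.1653]
orientation: [-0.0, 0.027, 1.0, -0.001]
wrist_force: [0.7, -0.6, 0.3]
finger_gap: 0.0003
grip_force: 0.0
```

```bash
python3 - <<'E'
from h import *
s=robot.observe(); print(s['eef_pos'],s['t'])
b=snap('top','t9'); d=snap('scene','s9')
A=cv2.resize(b[150:310,190:450],None,fx=2.3,fy=2.3,interpolation=cv2.INTER_CUBIC)
B=cv2.resize(d[170:290,180:460],None,fx=2,fy=1.9,interpolation=cv2.INTER_CUBIC)
o=np.zeros((600,600,3),np.uint8); o[:A.shape[0],:A.shape[1]]=A; o[370:370+B.shape[0],:B.shape[1]]=B
cv2.imwrite('pics/c9.png',o[:,:,::-1])
E
```

```text
[0.40842171 0.16003143 0.16529655] 51.4
```

View pics/c9.png

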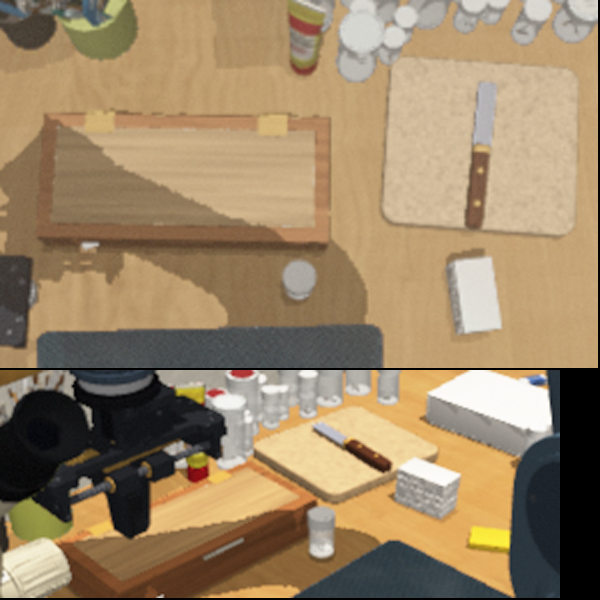

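The lid is shut, the knife lies on the cork board, and the five-box pile at (475,295) stands square.

```bash
python3 -c "
from h import *
print(robot.job_done())"
```

```text
the job is handed in; nothing more can be done
None
```

I handed the job in at about 51 s. The last pictures show the case shut, all four boxes piled flush on the base, the knife flat on the cork board and no bystander visibly moved; the judge's verdict was not returned.

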